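Three clicks up, then output on

ROBOT

A 6-joint arm with a two-finger parallel gripper is mounted at the origin on the work surface. World frame = base frame: x ahead of the robot, y to its left, z up, the work surface at z = 0. Lengths are in mm, angles in rad, forces in N, time in s.
With the tool pointing down it reaches from about 300 to 775 mm from the base axis. Payload 14.6 kg.
Tool frame: the origin (TCP) lies at the very end of the fingers, on their centre line; the grasp point (between the pads) lies 19 mm behind it; z points along the fingers, y is the line along which they close (so a half turn about z gives the same grasp; the last joint's range is limited). The gripper opens to 94 mm and grips with 3 to 60 N. Pads are 16 mm wide; open, the fingers measure 119 mm over their backs; the gripper's body (75 mm by 177 mm) begins 78 mm behind the grasp point.
Start: joints at [-1.175, 0.3, 1.521, -0, 1.321, -0.067], TCP at [245.542, -492.136, 205.446] pointing down, gripper open.
Joint ranges: [-3.03, 3.03], [-0.79, 2.21], [0.23, 2.52], [-1.04, 4.18], [0, 3.07], [-2.55, 2.55]. Speed limits (rad/s): [2.22, 2.22, 2.57, 3.14, 3.14, 3.14].

INTERFACE

Orientations are given as [roll, pitch, yaw] about the fixed x, y, z axes, in that order (R = Rz(yaw) Ry(pitch) Rx(roll)).
In Python, from cell import manip, eyes, ticket gives the robot as it stands. The module is installed in compiled form; this text tells all that it offers.
- The arm moves only by the tool arm_command, never from a script. Its argument "plan" is a list of rows, each a list of 5 numbers: the opening, from -1 (shut) to 1 (fully open), then the shift along the tool's x, y, z in m, then the turn about the tool's z in rad. In form: [[jaw, dx, dy, dz, roll], ...]. A call has 1 to 20 rows; each row shifts and turns the commanded pose from where the row before left it, along the tool's axes as they then stand; what a row does not reach is not made up. A row lasts 1/8 s, in which the tool goes at most 62.5 mm and 10.7 degrees, less where a joint would pass 70% of its speed; a pose out of reach is approached as far as the arm can. A call is refused whole if a number of a shift passes 0.0625 or a number of a turn 0.188, either way. A call with a gripper value outside its range is refused whole. The fingers move at their own pace and stop on an object; "newtons" is the grip in N (left out, the last holds). Time passes only in rows, so rows that do not move let the fingers close. It gives the time, the measured TCP pose, the force, the opening and the grip force at its end, in the units of the state.
- manip.read_state(): the state, without advancing time (a new reading comes with each control period).
- eyes.camera(name): name is "scene" or "top" or "wrist"; returns a dict with "img" (400x640x3 uint8, blue, green, red), "z_map" (400x640 float32, mm along the optical axis (not along the pixel's ray), 0 where there is no reading), "fx", "fy", "cx", "cy" (pixels), "eye" and "orientation" of the camera in the world. Camera axes: x right, y down, z forward; pixel columns grow to the right and rows downward; lengths in mm; the calibration is good to about 2 mm. A picture is of the moment at which its call begins.
- ticket.sign_off(): hands the job in; it is judged then, once.
The state is a dict: "clock": time; "joints": joint angles; "qd": joint speeds; "effort": joint torques, N m; "eef_pos": TCP position; "eef_rot": TCP orientation; "wrist_force": force on the tool from outside, world axes, zero at the start; "moment": the same for the moment, N m; "finger_gap": finger opening in mm; "finger_force": force on a finger pad.
Only numpy, scipy, OpenCV 4.12 (cv2) and the standard library are available. Lean on these libraries where they do the work, as an engineer would, in place of code of your own. Each camera call takes 0.05 s, during which the arm holds its last target. There are 200 camera calls.

TASK

Ready the trainer console to drive the circuit: with the fingertips push its yellow step lever all the way back to the off end, then slide it away from the robot click by click and leave it in the third notch up from off, never running past it. Then press the green end of the output rocker down until it snaps on. Only push, without gripping or forcing the lever, and leave the battery, parts box, sensor and relay board where they are.

Things in the scene. Friction and masses are not known exactly. Their poses are not given: they have to be found in the camera images.
- console: dark grey electronics trainer console fixed to the bench, 250 mm deep (its x) by 350 mm wide (its y), flat panel 70 mm above the bench; origin at the centre of its underside. +x points away from the robot along the lever's slot (within 0.3 rad of world x), +y to the robot's left, z up. In its frame the lever's centre is at y -20 mm, and at x -75 mm when fully off
- panel (a point): point on the panel's surface above the console's origin, axes as the console. From it: white breadboard (55 x 166 mm, 9 mm high, chips on it up to 14 mm) centred at x 60, y 45 mm; two black knobs (29 mm wide, 19 mm high) at x -70, y 85 and 130; four binding posts 16 mm high at x 105, y -145 to -73. Else only the lever, the rocker (pivot at x -45, y -105) and the loose battery stand up from it
- step_lever (a joint): travel of the yellow lever in m along the console's +x: 0 = off end stop (nearest the robot), 0.070 = far stop. Spring detents hold it in six notches 14 mm apart: off 0.000, first 0.014, second 0.028, third 0.042, fourth 0.056, fifth 0.070; the click comes half way between two. Starts in or between the first and second notch
- lever_top (a point): centre of the top face of the lever's yellow cap, axes as the console; white line across it. The cap is 14 mm along the slot, 26 mm across, from 8 to 34 mm above the panel. Leaving a notch takes about 6 N; the push falls off towards the half-way crest, and past it the cap jumps some 6 mm ahead of a slow finger into the next notch and stays, so the push drops to nothing at each click
- output_rocker (a joint): angle of the output rocker in rad: 0 = off (green far end raised, black near end level), 0.40 = on (green end pressed level). It snaps over beyond half way and stays; pressing at the green end takes about 3 to 4 N
- rocker_on (a point): point on the top of the rocker's green half, 13 mm from the pivot towards the console's +x; the green half is 16 mm long and 24 mm wide. When off this point is 9 mm above the panel (79 mm above the bench), when on about 4 mm above it. The point turns with the rocker
- battery: loose red 9 V battery standing upright on the console panel to the left of the lever, 26.5 x 17.5 mm, 48 mm tall, 46 g; origin at the centre of its foot. Not to be moved
- parts_box: loose closed clear plastic box of parts on the bench left of the console, 93 x 133 mm, 39 mm high, 260 g; origin at the centre of its underside. Not to be moved
- range_sensor: loose ultrasonic sensor in a green bracket standing on the bench right of the console, 50 mm wide, 34 mm high, 40 g; origin at the centre of its underside. Not to be moved
- relay_board: loose blue board with four blue relays on the bench right of the console, 55 x 75 mm, 22 mm high, 60 g; origin at the centre of its underside. Not to be moved

How it is judged (in metres and radians):
On the way, in this order (a step that is already met when the one before it is completed fails the run):
1. the lever is pushed back to its off end (value of joint step_lever below 0.004 m), for 0.1 s.
2. the lever rests in the third notch up from off (value of joint step_lever between 0.0385 and 0.0455 m), for 0.2 s.
3. the output rocker is switched on (value of joint output_rocker above 0.32 rad), for 0.1 s.
At the end, for the whole second after the job is handed in: the lever rests in the third notch (0.042 m, within 3.5 mm), the rocker is over to on (above 0.32 of 0.40 rad), the battery still stands in its place, and it, the parts box, sensor and relay board are within 15 mm of where they were (all of step 2 and value of joint output_rocker above 0.32 rad and distance of each of battery, parts_box, range_sensor, relay_board from where it was at the start of the episode below 0.015 m and angle between battery's own z axis and vertical below 0.15 rad); the robot touches nothing.
It fails at once if the lever is pushed past the third notch, over the next click (value of joint step_lever above 0.0505 m).
It fails at once if the output is on while the lever is not in the third notch (value of joint output_rocker above 0.25 rad and (value of joint step_lever below 0.036 m or value of joint step_lever above 0.048 m)).
It fails at once if the lever is gripped between the fingers, or forced with over 30 N (contact force between the fingers and step_lever above 30 N or (horizontal distance between the grasp point and lever_top below 0.01 m and z of the grasp point in the frame of lever_top below 0.008 m and contact force between the fingers and step_lever above 12 N)).
It fails at once if the battery is knocked, carried or lifted (distance of battery from where it was at the start of the episode above 0.015 m or angle between battery's own z axis and vertical above 0.4 rad).
It fails at once if the parts box, sensor or relay board is moved (distance of any of parts_box, range_sensor, relay_board from where it was at the start of the episode above 0.015 m).
It also fails if it takes over 61 s, if anything falls off the work surface, if the arm or the gripper's body presses on something with over 40 N, if the wrist force passes 120 N, or if a joint passes its speed limit or range.

## Working session

There is one attempt and no reset: what is moved stays moved. The work goes in short steps, Python scripts to look and compute and a tool call to move; the robot and the scene stay as the last step left them, time stands still between calls to the robot, and variables do not carry over. Pictures are saved under pics/ and viewed, at most 10 in all, crops included, and the job is handed in when it is done.

Besides the shell and the picture viewer there is one more tool, called after "Call:" as name(argument=value, ...) on one line, values as JSON. arm_command: Moves the arm, as the interface text tells. Its arguments: {"type":"object","properties":{"plan":{"type":"array"},"newtons":{"type":"number"}},"required":["plan"]}

```bash
mkdir -p pics; cat > h.py <<'E'
from cell import manip, eyes, ticket
import numpy as np, cv2
from scipy.spatial.transform import Rotation as R
def shot(n):
    c=eyes.camera(n); o=np.array(c["orientation"],float)
    M=R.from_euler('xyz',o).as_matrix() if o.shape==(3,) else (o if o.shape==(3,3) else R.from_quat(o).as_matrix())
    z=c["z_map"]; v,u=np.mgrid[:400,:640]
    P=np.stack([(u-c["cx"])/c["fx"]*z,(v-c["cy"])/c["fy"]*z,z],-1)@M.T+np.array(c["eye"])
    P[z==0]=np.nan
    return c["img"],P,c
E
python3 - <<'E'
from h import *
s=manip.read_state(); print(s)
for n in("top","scene"):
    im,P,c=shot(n); cv2.imwrite(f"pics/{n}0.png",im); np.save(n+"P.npy",P)
    print(n,c["eye"],c["orientation"],c["fx"])
    h=cv2.cvtColor(im,cv2.COLOR_BGR2HSV)
    for nm,lo,hi in(("yellow",(22,130,120),(35,255,255)),("green",(45,100,60),(85,255,255)),("red",(0,150,80),(8,255,255))):
        k,l,st,ce=cv2.connectedComponentsWithStats(cv2.inRange(h,lo,hi))
        for i in range(1,k):
            if st[i,4]>25: print(nm,st[i],ce[i].round(),np.nanmedian(P[l==i],0).round(1))
E
```

```text
{'clock': 0.0, 'joints': array([-1.17459337e+00,  3.00449164e-01,  1.52159989e+00,  3.00840167e-06,
        1.32070413e+00, -6.65989454e-02]), 'qd': array([-1.14635528e-03, -5.82921188e-04, -4.86234539e-05,  5.73424924e-04,
       -2.36854653e-03,  7.68613348e-04]), 'effort': array([-3.64064363e-04, -5.31800365e+01, -3.52735627e+01,  7.07483548e-02,
        2.43735110e-02, -8.45801969e-05]), 'eef_pos': array([ 245.44483945, -491.89220051,  204.89040995]), 'eef_rot': array([-3.14043489e+00, -8.01404843e-05,  4.62801114e-01]), 'wrist_force': array([-0.15870415, -0.63748004, -0.50523785]), 'moment': array([0.00012415, 0.03466515, 0.01140226]), 'finger_force': 0.0, 'finger_gap': 93.80437774160637}
top [ 470.2308404    79.49027653 1020.48319792] [-2.99459019e+00 -2.55335576e-03 -1.58049696e+00] 399.3751745779433
yellow [383 167   6   7  32] [385. 170.] [675.1 -70.9  84.7]
yellow [340 223  11   8  56] [345. 227.] [537.7  29.5 103.4]
green [373 166   6   7  35] [375. 169.] [679.2 -47.3  84.6]
green [375 225  12   9  90] [380. 229.] [534.5 -54.8  76.9]
green [418 250  24  15 160] [427. 255.] [ 474.7 -180.9    6.2]
scene [1035.16169877  583.98302646  684.90315852] [-2.30908721e+00 -1.81280255e-03  2.46655012e+00] 416.39484445681035
yellow [331 164   9  15  77] [335. 171.] [542.6  38.3  97.4]
yellow [257 173   6  10  46] [259. 177.] [678.2 -69.2  81.2]
green [295 137  12   7  29] [300. 140.] [ 474.6 -187.2   33.4]
green [308 155  10   8  58] [312. 158.] [536.5 -53.1  77.1]
green [262 179   6   9  43] [264. 183.] [680.9 -45.4  79.6]
red [249 161   5   9  33] [251. 165.] [ 670.5 -117.3   84.6]
red [353 181  12  10  81] [359. 186.] [526.2  99.3  87.4]
```

View images.

```bash
python3 - <<'E'
from h import *
im=cv2.imread("pics/top0.png"); cv2.imwrite("pics/top0c.png",cv2.resize(im[120:300,250:470],None,fx=3.3,fy=3.3,interpolation=cv2.INTER_CUBIC))
P=np.load("topP.npy")
# panel orientation: near-edge & sides via minAreaRect of pixels at panel height
m=(abs(P[...,2]-70)<5); q=P[m][:,:2]
q=q[(q[:,0]>350)&(q[:,0]<800)&(abs(q[:,1])<300)]
print(cv2.minAreaRect(q.astype(np.float32)))
h=cv2.cvtColor(im,cv2.COLOR_BGR2HSV); r=(P[...,2]>95)&(P[...,0]>380)&(P[...,0]<720)&(abs(P[...,1]-50)<200)
k,l,st,ce=cv2.connectedComponentsWithStats(r.astype(np.uint8))
for i in range(1,k):
    if st[i,4]>10: print(st[i],np.nanmedian(P[l==i],0).round(1), np.nanmin(P[l==i],0).round(),np.nanmax(P[l==i],0).round())
E
```

```text
((588.655517578125, 41.72798156738281), (354.6017150878906, 252.3789520263672), 80.60829162597656)
[340 223  11   8  66] [539.9  29.6 104. ] [531.  18.  96.] [547.  41. 108.]
[313 228  10  13  97] [521.7  91.6 116.5] [508.  82. 112.] [535. 103. 121.]
```

View pics/top0c.png

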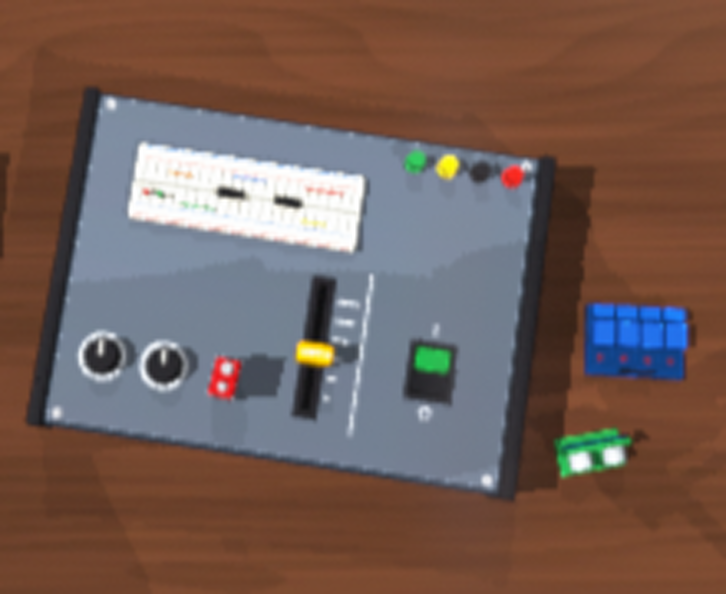

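The console sits at yaw about -0.164. The lever reads about 28 mm, so it's in the second notch. The crop shows the yellow cap at (315,353), the rocker's green half at (432,360) and the battery at (224,377). I'll move above the far side of the lever with the fingers shut.

Call:
arm_command(plan=[[-1, 0, 0, 0, 0.157], [-1, 0, 0, 0, 0.157], [-1, 0, 0, 0, 0.157], [-1, 0, 0, 0, 0.156], [-1, 0.0195, -0.047, 0, 0], [-1, 0.0195, -0.047, 0, 0], [-1, 0.0195, -0.047, 0, 0], [-1, 0.0195, -0.047, 0, 0], [-1, 0.0195, -0.047, 0, 0], [-1, 0.0195, -0.047, 0, 0], [-1, 0.0195, -0.047, 0, 0], [-1, 0.0195, -0.047, 0, 0], [-1, 0.0195, -0.047, 0, 0], [-1, 0.0195, -0.047, 0, 0], [-1, 0.0195, -0.047, 0, 0], [-1, 0.0195, -0.047, 0, 0], [-1, 0, 0, 0, 0], [-1, 0, 0, 0, 0]], newtons=10)

```text
clock: 2.35
eef_pos: [568.2, 25.7, 205.0]
eef_rot: [3.141, 0.001, -0.164]
wrist_force: [0.5, -0.6, -0.3]
finger_gap: 0.5
finger_force: 0.0
```

```bash
cat >> h.py <<'E'
def look(n):
    im,P,c=shot("wrist"); cv2.imwrite(f"pics/{n}.png",im)
    s=manip.read_state(); print({k:np.round(s[k],2) for k in("clock","eef_pos","eef_rot","wrist_force","finger_gap")})
    h=cv2.cvtColor(im,cv2.COLOR_BGR2HSV)
    for nm,lo,hi in(("yellow",(22,130,120),(35,255,255)),("green",(45,100,60),(85,255,255)),("red",(0,150,80),(8,255,255))):
        k,l,st,ce=cv2.connectedComponentsWithStats(cv2.inRange(h,lo,hi))
        for i in range(1,k):
            if st[i,4]>150:
                q=P[l==i]; q=q[q[:,2]>np.nanmax(q[:,2])-6]
                print(nm,st[i],np.nanmedian(q,0).round(1),cv2.minAreaRect(q[:,:2].astype(np.float32)))
    return im,P,c
E
python3 -c "
from h import *
look('w1')"
```

```text
{'clock': np.float64(2.4), 'eef_pos': array([568.18,  25.24, 205.32]), 'eef_rot': array([ 3.14,  0.  , -0.16]), 'wrist_force': array([ 0.72, -0.2 , -0.16]), 'finger_gap': np.float64(0.6)}
yellow [406  44  21  20 304] [676.1 -71.7  86. ] ((676.1569213867188, -71.9906997680664), (11.012802124023438, 11.577125549316406), 9.566161155700684)
green [378  44  20  20 295] [680.  -47.9  86.2] ((680.1914672851562, -47.99700927734375), (11.015085220336914, 11.180895805358887), 34.05385971069336)
green [400 204  30  18 496] [538.  -56.6  78.1] ((536.2841796875, -56.26572799682617), (24.045629501342773, 15.23666000366211), 81.30591583251953)
green [488 216  59  34 687] [ 473.6 -184.    33.4] ((472.99609375, -183.53126525878906), (5.5480241775512695, 49.36183547973633), 9.02187728881836)
red [462  45  22  18 303] [ 668.1 -118.6   86.2] ((668.0223999023438, -118.7509994506836), (11.573168754577637, 10.155779838562012), 82.33012390136719)
```

View pics/w1.png

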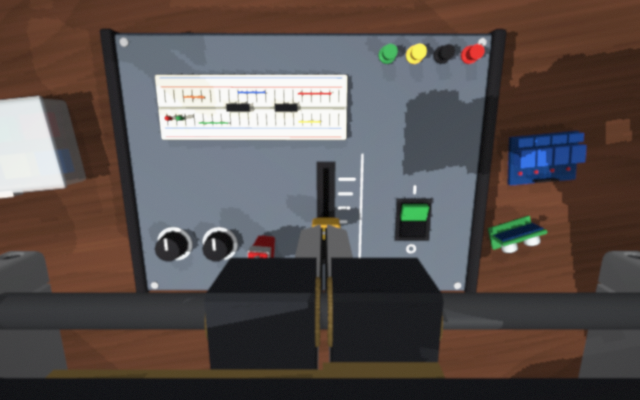

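The wrist view shows the slot aligned with the tool. A sliver of the yellow cap shows at (325,222) behind the fingertips, and the rocker's green half is at (414,213). I'll check the positions in the console frame before going down.

```bash
python3 - <<'E'
from h import *
im,P,c=shot("wrist"); t,PT,_=shot("top"); s,PS,_=shot("scene")
a=-0.164; C=np.array([[np.cos(a),np.sin(a)],[-np.sin(a),np.cos(a)]]); o=np.array([588.7,41.7])
h=cv2.cvtColor(im,cv2.COLOR_BGR2HSV); m=cv2.inRange(h,(18,100,80),(36,255,255))>0; m[:200]=0;m[235:]=0
q=P[m]; print("lever wrist",np.nanmedian(q,0),np.nanpercentile(q,[5,95],0).round(1))
print("console",((np.nanpercentile(q[q[:,2]>99],[3,50,97],0)[:,:2]-o)@C.T).round(1))
# breadboard in wrist: expected (60,45)
w=(h[...,1]<40)&(h[...,2]>150)&(abs(P[...,2]-79)<4)&(P[...,0]>600)&(P[...,0]<700)
r=cv2.minAreaRect(P[w][:,:2].astype(np.float32)); print("bb",r,(np.array(r[0])-o)@C.T)
for p in((676.1,-71.8),(680.1,-48),(668.1,-118.7),(537,-56.3)): print("posts/rocker",((np.array(p)-o)@C.T).round(1))
print("tcp",(manip.read_state()["eef_pos"][:2]-o)@C.T)
E
```

```text
lever wrist [545.76289041  25.22420124  96.45545722] [[ 4.824e+02 -1.986e+02  1.000e-01]
 [ 5.768e+02  3.850e+01  2.087e+02]]
console [[-41.4 -32.1]
 [-39.  -23.3]
 [ -9.6  -4.7]]
bb ((655.1331787109375, 75.70288848876953), (166.2706298828125, 54.85239028930664), 80.54700469970703) [59.99027609 44.39290973]
posts/rocker [104.8 -97.7]
posts/rocker [104.8 -73.6]
posts/rocker [ 104.5 -145.3]
posts/rocker [ -35.  -105.1]
tcp [-17.38988584 -19.69787221]
```

The console frame checks out to 0.5 mm on the breadboard and posts. The cap's far face is at x ≈ -40. I'll descend and push back.

Call:
arm_command(plan=[[-1, 0, 0, 0.03, 0], [-1, 0, 0, 0.03, 0], [-1, 0, 0, 0.03, 0], [-1, 0, 0, 0.02, 0], [-1, 0, 0, 0.011, 0], [-1, 0, 0, 0, 0], [-1, -0.005, 0, 0, 0], [-1, -0.005, 0, 0, 0], [-1, -0.003, 0, 0, 0], [-1, -0.003, 0, 0, 0], [-1, -0.003, 0, 0, 0], [-1, -0.003, 0, 0, 0], [-1, -0.003, 0, 0, 0], [-1, -0.003, 0, 0, 0], [-1, -0.003, 0, 0, 0], [-1, -0.003, 0, 0, 0], [-1, 0, 0, 0, 0]])

```text
clock: 4.68
eef_pos: [534.6, 31.7, 84.4]
eef_rot: [3.142, 0.001, -0.164]
wrist_force: [0.3, 0.1, -0.2]
finger_gap: 0.4
finger_force: 0.0
```

```bash
cat >> h.py <<'E'
a=-0.164; C=np.array([[np.cos(a),np.sin(a)],[-np.sin(a),np.cos(a)]]); o=np.array([588.7,41.7])
def lever(top=True):
    s=manip.read_state(); print("tcp",((s["eef_pos"][:2]-o)@C.T).round(2),s["eef_pos"][2].round(1),"F",(C@s["wrist_force"][:2]).round(1),s["wrist_force"][2].round(1),"t",s["clock"])
    for n in("top","scene"):
        im,P,_=shot(n); h=cv2.cvtColor(im,cv2.COLOR_BGR2HSV); m=(cv2.inRange(h,(20,110,80),(36,255,255))>0)&(P[...,2]>100)&(P[...,2]<108)
        q=(P[m][:,:2]-o)@C.T; q=q[(abs(q[:,1]+20)<18)&(q[:,0]<20)]
        if len(q): print(n,len(q),np.percentile(q,[3,50,97],axis=0)[:,0].round(1),"joint~",(np.median(q[:,0])+75).round(1))
E
python3 -c "
from h import *
lever()"
```

```text
tcp [-51.7  -18.74] 84.4 F [0.3 0.1] -0.2 t 4.675
scene 17 [-73.9 -70.6 -64. ] joint~ 4.4
```

Call:
arm_command(plan=[[-1, -0.003, 0, 0, 0], [-1, -0.002, 0, 0, 0], [-1, -0.001, 0, 0, 0], [-1, -0.001, 0, 0, 0], [-1, 0, 0, 0, 0]])

```text
clock: 5.4
eef_pos: [528.1, 32.8, 84.5]
eef_rot: [-3.142, -0.0, -0.164]
wrist_force: [0.3, -0.3, 0.3]
finger_gap: 0.7
finger_force: 0.0
```

```bash
python3 -c "
from h import *
lever()"
```

```text
tcp [-58.31 -18.7 ] 84.5 F [ 0.4 -0.3] 0.3 t 5.4
scene 15 [-79.7 -77.2 -71.5] joint~ -2.2
```

Call:
arm_command(plan=[[-1, -0.001, 0, 0, 0], [-1, -0.001, 0, 0, 0], [-1, -0.001, 0, 0, 0], [-1, 0, 0, 0, 0]])

```text
clock: 6.0
eef_pos: [527.3, 32.8, 84.7]
eef_rot: [-3.141, -0.006, -0.164]
wrist_force: [17.3, -2.5, -11.5]
finger_gap: 0.6
finger_force: 8.7
```

```bash
python3 - <<'E'
from h import *
lever()
im,P,_=shot("scene"); cv2.imwrite("pics/s2.png",cv2.resize(im[110:260,230:430],None,fx=4,fy=4,interpolation=cv2.INTER_CUBIC))
E
```

```text
tcp [-59.1  -18.76] 84.7 F [17.5  0.4] -11.5 t 6.0
scene 16 [-80.8 -77.7 -70.5] joint~ -2.7
```

View pics/s2.png

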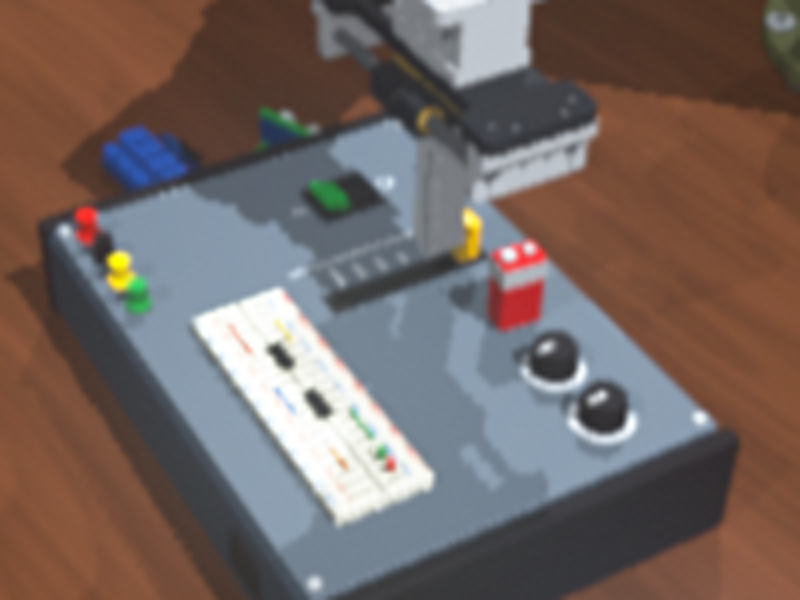

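The scene crop shows the yellow cap at (470,237), at the near end of the slot with the finger against its far face. 17 N means it's on the off stop. I'll back off, lift over it and come down on the near side.

Call:
arm_command(plan=[[-1, 0.005, 0, 0, 0], [-1, 0, 0, -0.02, 0], [-1, 0, 0, -0.02, 0], [-1, 0, 0, 0, 0], [-1, -0.023, 0.001, 0, 0], [-1, -0.023, 0, 0, 0], [-1, 0, 0, 0, 0], [-1, 0, 0, 0.02, 0], [-1, 0, 0, 0.02, 0], [-1, 0, 0, 0, 0]])

```text
clock: 7.4
eef_pos: [484.3, 38.8, 83.0]
eef_rot: [3.141, 0.003, -0.164]
wrist_force: [-0.5, -0.1, 0.2]
finger_gap: 0.4
finger_force: 0.0
```

```bash
python3 -c "
from h import *
lever()"
```

```text
tcp [-102.51  -19.88] 83.0 F [-0.5 -0.2] 0.2 t 7.4
scene 39 [-79.8 -72.  -68.2] joint~ 3.0
```

Call:
arm_command(plan=[[-1, 0.005, 0, 0, 0], [-1, 0.005, 0, 0, 0], [-1, 0.001, 0, 0, 0], [-1, 0, 0, 0, 0]])

```text
clock: 8.0
eef_pos: [495.4, 37.2, 84.5]
eef_rot: [-3.142, 0.0, -0.164]
wrist_force: [-1.7, -0.1, 1.5]
finger_gap: 0.3
finger_force: 1.2
```

Call:
arm_command(plan=[[-1, 0.001, 0, 0, 0], [-1, 0, 0, 0, 0]])

```text
clock: 8.25
eef_pos: [496.1, 37.0, 84.5]
eef_rot: [3.142, 0.001, -0.164]
wrist_force: [-5.7, 0.2, 4.2]
finger_gap: 0.5
finger_force: 2.6
```

Call:
arm_command(plan=[[-1, 0.001, 0, 0, 0], [-1, 0, 0, 0, 0]])

```text
clock: 8.5
eef_pos: [497.2, 36.8, 84.5]
eef_rot: [3.142, 0.0, -0.164]
wrist_force: [-5.4, 1.0, 3.7]
finger_gap: 0.6
finger_force: 2.3
```

Call:
arm_command(plan=[[-1, 0.001, 0, 0, 0], [-1, 0.001, 0, 0, 0], [-1, 0.001, 0, 0, 0], [-1, 0.001, 0, 0, 0], [-1, 0.001, 0, 0, 0], [-1, 0.001, 0, 0, 0], [-1, 0, 0, 0, 0]])

```text
clock: 9.38
eef_pos: [503.5, 35.8, 84.4]
eef_rot: [3.142, -0.0, -0.164]
wrist_force: [0.2, 0.4, -0.3]
finger_gap: 0.3
finger_force: 0.0
```

```bash
python3 -c "
from h import *
lever()"
```

```text
tcp [-83.13 -19.76] 84.4 F [0.1 0.5] -0.3 t 9.375
scene 44 [-66.1 -59.3 -53.7] joint~ 15.7
```

The first click came as predicted. On to the second.

Call:
arm_command(plan=[[-1, 0.002, 0, 0, 0], [-1, 0.002, 0, 0, 0], [-1, 0.001, 0, 0, 0], [-1, 0.001, 0, 0, 0], [-1, 0.001, 0, 0, 0], [-1, 0.001, 0, 0, 0], [-1, 0.001, 0, 0, 0], [-1, 0.001, 0, 0, 0], [-1, 0.001, 0, 0, 0], [-1, 0.001, 0, 0, 0], [-1, 0.001, 0, 0, 0], [-1, 0.001, 0, 0, 0], [-1, 0, 0, 0, 0]])

```text
clock: 11.1
eef_pos: [517.3, 33.5, 84.5]
eef_rot: [-3.142, -0.0, -0.164]
wrist_force: [-1.0, 0.4, -0.5]
finger_gap: 0.4
finger_force: 0.0
```

```bash
python3 -c "
from h import *
lever()"
```

```text
tcp [-69.1  -19.74] 84.5 F [-1.1  0.2] -0.5 t 11.1
scene 37 [-52.4 -43.9 -40. ] joint~ 31.1
```

Second click done: the scene reading shifted another 14 mm. Now the third, to TCP ≈ -55.5.

Call:
arm_command(plan=[[-1, 0.002, 0, 0, 0], [-1, 0.002, 0, 0, 0], [-1, 0.001, 0, 0, 0], [-1, 0.001, 0, 0, 0], [-1, 0.001, 0, 0, 0], [-1, 0.001, 0, 0, 0], [-1, 0.001, 0, 0, 0], [-1, 0.001, 0, 0, 0], [-1, 0.001, 0, 0, 0], [-1, 0.001, 0, 0, 0], [-1, 0.001, 0, 0, 0], [-1, 0, 0, 0, 0]])

```text
clock: 12.7
eef_pos: [530.2, 31.4, 84.4]
eef_rot: [-3.142, -0.0, -0.164]
wrist_force: [1.2, 1.1, -0.4]
finger_gap: 0.6
finger_force: 0.0
```

```bash
python3 -c "
from h import *
lever()"
```

```text
tcp [-56.03 -19.74] 84.4 F [1.  1.3] -0.4 t 12.7
scene 37 [-44.8 -36.  -32.4] joint~ 39.0
```

Only about +8 mm this time, so the lever is on the crest. One more millimetre.

Call:
arm_command(plan=[[-1, 0.001, 0, 0, 0], [-1, 0, 0, 0, 0]])

```text
clock: 13.05
eef_pos: [531.0, 31.2, 84.5]
eef_rot: [-3.142, -0.0, -0.164]
wrist_force: [-0.1, 0.3, 0.9]
finger_gap: 0.7
finger_force: 0.0
```

```bash
python3 -c "
from h import *
lever()"
```

```text
tcp [-55.18 -19.73] 84.5 F [-0.1  0.2] 0.9 t 13.05
scene 38 [-38.4 -30.2 -25.9] joint~ 44.8
```

The third notch is in: the scene offset gives 42 mm. Next I'll retreat, lift and go above the rocker's green end.

Call:
arm_command(plan=[[-1, -0.008, 0, 0, 0], [-1, 0, 0, -0.025, 0], [-1, 0, 0, -0.025, 0], [-1, 0, 0, 0, 0], [-1, 0.008, 0.021, 0, 0], [-1, 0.008, 0.022, 0, 0], [-1, 0.008, 0.021, 0, 0], [-1, 0.008, 0.021, 0, 0], [-1, 0, 0, 0, 0], [-1, 0, 0, 0.025, 0], [-1, 0, 0, 0.017, 0], [-1, 0, 0, 0, 0]])

```text
clock: 14.65
eef_pos: [539.9, -55.9, 91.1]
eef_rot: [-3.142, 0.003, -0.164]
wrist_force: [0.1, 0.4, 0.9]
finger_gap: 0.3
finger_force: 0.0
```

```bash
python3 - <<'E'
from h import *
lever()
im,P,_=shot("scene"); cv2.imwrite("pics/s3.png",cv2.resize(im[110:260,230:430],None,fx=4,fy=4,interpolation=cv2.INTER_CUBIC))
E
```

```text
tcp [ -32.22 -104.27] 91.1 F [0.  0.4] 0.9 t 14.65
top 27 [-39.3 -31.4 -25.8] joint~ 43.6
scene 35 [-38.3 -29.7 -26. ] joint~ 45.3
```

View pics/s3.png

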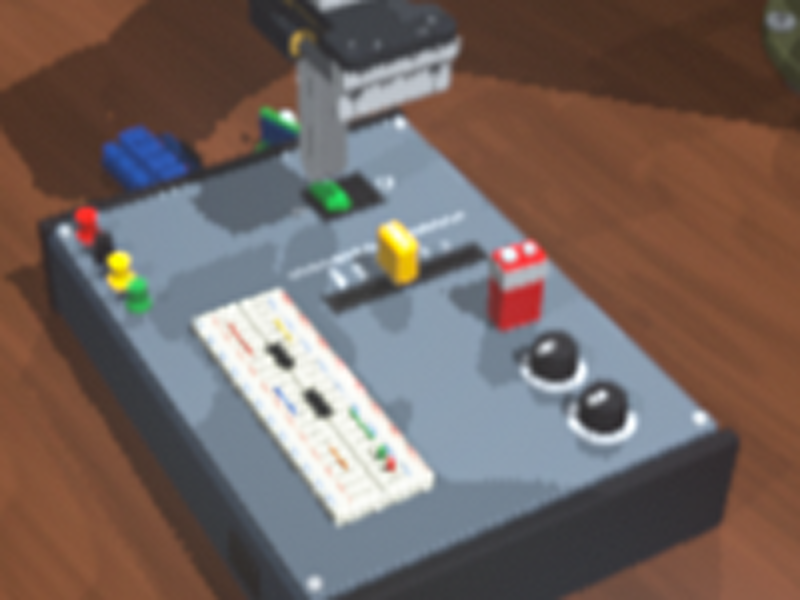

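The crop shows the cap at (397,250) with two notch marks beyond it, so it's in the third notch. The finger is just above the green end at (325,185). Pressing down.

Call:
arm_command(plan=[[-1, 0.001, 0, 0.004, 0], [-1, 0, 0, 0.003, 0], [-1, 0, 0, 0.002, 0], [-1, 0, 0, 0.002, 0], [-1, 0, 0, 0.002, 0], [-1, 0, 0, 0.001, 0], [-1, 0, 0, 0.001, 0], [-1, 0, 0, 0, 0]])

```text
clock: 15.8
eef_pos: [541.5, -56.7, 77.2]
eef_rot: [3.142, 0.001, -0.164]
wrist_force: [-0.6, 0.1, 0.7]
finger_gap: 0.3
finger_force: 0.0
```

Call:
arm_command(plan=[[-1, 0, 0, 0.001, 0], [-1, 0, 0, 0.001, 0], [-1, 0, 0, 0.001, 0], [-1, 0, 0, 0, 0]])

```text
clock: 16.3
eef_pos: [541.7, -56.7, 74.4]
eef_rot: [3.142, 0.0, -0.164]
wrist_force: [0.1, 0.1, -0.1]
finger_gap: 0.2
finger_force: 0.0
```

Call:
arm_command(plan=[[-1, 0, 0, 0.001, 0], [-1, 0, 0, 0, 0]])

```text
clock: 16.55
eef_pos: [541.8, -56.7, 74.1]
eef_rot: [3.142, -0.0, -0.164]
wrist_force: [-3.2, -0.2, 8.4]
finger_gap: 0.5
finger_force: 4.3
```

Call:
arm_command(plan=[[-1, 0, 0, -0.025, 0], [-1, 0, 0, -0.04, 0], [-1, 0, 0, -0.04, 0], [-1, -0.05, 0, -0.02, 0], [-1, -0.05, 0, 0, 0], [-1, 0, 0, 0, 0], [-1, 0, 0, 0, 0]])

```text
clock: 17.42
eef_pos: [443.7, -40.5, 198.8]
eef_rot: [3.142, -0.001, -0.164]
wrist_force: [0.6, 0.6, 0.2]
finger_gap: 0.6
finger_force: 0.0
```

```bash
python3 - <<'E'
from h import *
lever()
im,P,_=shot("scene"); cv2.imwrite("pics/s4.png",cv2.resize(im[110:260,230:430],None,fx=4,fy=4,interpolation=cv2.INTER_CUBIC))
for n in("scene","wrist"):
    im,P,_=shot(n); h=cv2.cvtColor(im,cv2.COLOR_BGR2HSV); m=cv2.inRange(h,(45,100,50),(85,255,255))>0
    q=P[m]; x=(q[:,:2]-o)@C.T; k=(abs(x[:,0]+37)<15)&(abs(x[:,1]+105)<15)
    for e in np.arange(-46,-22,4):
        j=k&(abs(x[:,0]-e)<2)
        if j.sum(): print(n,e,np.median(q[j,2]).round(1),j.sum())
E
```

```text
tcp [-129.64 -104.73] 198.8 F [0.5 0.7] 0.2 t 17.425
top 54 [-38.8 -31.5 -25.8] joint~ 43.5
scene 36 [-37.8 -30.5 -25.9] joint~ 44.5
scene -46 73.9 7
scene -42 75.2 11
scene -38 74.7 12
scene -34 74.5 12
scene -30 73.2 17
wrist -46 73.8 85
wrist -42 74.1 146
wrist -38 74.1 129
wrist -34 74.0 148
wrist -30 73.6 139
```

View pics/s4.png

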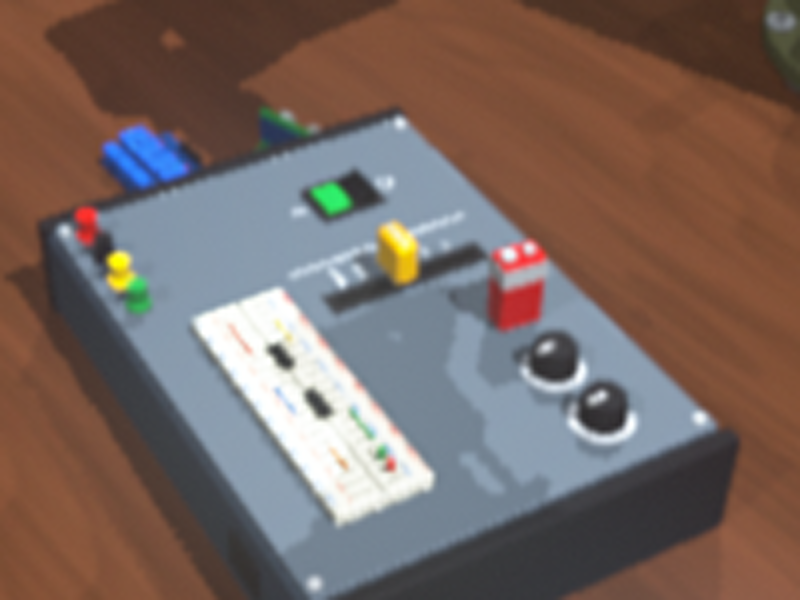

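The green half at (332,197) is now level at 74 mm, so the rocker is on. The lever at (397,250) is in the third notch, and the battery is still upright in its place. Handing in.

```bash
python3 -c "
from cell import ticket
print(ticket.sign_off())"
```

```text
the job is handed in; nothing more can be done
None
```

The job is handed in, with no verdict returned: the lever went to off, then up to the third notch (about 42 mm), the rocker is snapped on with its green end level, and I touched none of the loose items.

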